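Park the rolling pin on the blue stripe

ROBOT

A 7-joint arm with a two-finger parallel gripper is mounted at the origin on the work surface. World frame = base frame: x ahead of the robot, y to its left, z up, the work surface at z = 0. Lengths are in m, angles in rad, forces in N, time in s.
With the tool pointing down it reaches from about 0.4 to 0.85 m from the base axis. Payload 10.4 kg.
Tool frame: the origin (TCP) lies at the very end of the fingers, on their centre line; the grasp point (between the pads) lies 19 mm behind it; z points along the fingers, y is the line along which they close (so a half turn about z gives the same grasp; the last joint's range is limited). The gripper opens to 87 mm and grips with 3 to 60 N. Pads are 19 mm wide; open, the fingers measure 117 mm over their backs; the gripper's body (75 mm by 190 mm) begins 51 mm behind the grasp point.
Start: joints at [-1.167, 0.332, -0.065, 1.46, 0.022, 1.35, -0.088], TCP at [0.259, 0.569, 0.223] pointing down, gripper open.
Joint ranges: [-2.6, 2.6], [-0.5, 2.12], [-1.47, 1.34], [0.16, 2.42], [-1.27, 4.41], [0.06, 2.06], [-2.6, 2.6]. Speed limits (rad/s): [2.22, 2.22, 2.79, 2.79, 3.14, 3.14, 3.14].

INTERFACE

Orientations are given as a unit quaternion [x, y, z, w].
In Python, from bench import * gives the robot as it stands.
- The arm moves only by the tool step_arm, never from a script. Its arguments are lists of equal length, an entry for each row: "delta_pos": the shift along the world's x, y, z in units of 25 mm (1.0 is 25 mm), a list of three; "turn": the turn about the world's z in units of 0.12 rad (1.0 is 0.12 rad). In form: {"delta_pos": [[tx, ty, tz], ...], "turn": [turn, ...]}. A call has 1 to 12 rows; each row shifts and turns the commanded pose from where the row before left it; what a row does not reach is not made up. A row lasts 1/10 s, in which the tool goes at most 50 mm and 8.59 degrees, less where a joint would pass 70% of its speed; a pose out of reach is approached as far as the arm can. A call with a number of a shift or a turn outside -1 to 1 is refused whole. A call with a gripper value outside its range is refused whole. "grip" is the closure, from 0 (fully open) to 1 (shut), set as the call begins (left out, the last holds). The fingers move at their own pace and stop on an object; "newtons" is the grip in N (left out, the last holds). Time passes only in rows, so rows that do not move let the fingers close. It gives the time, the measured TCP pose, the force, the opening and the grip force at its end, in the units of the state.
- read_state(): the state, without advancing time (a new reading comes with each control period).
- camera(name): name is "side" or "top" or "wrist"; returns a dict with "image" (384x512x3 uint8, red, green, blue), "z_map" (384x512 float32, m along the optical axis (not along the pixel's ray), 0 where there is no reading), "mtx" (3x3 intrinsics, pixels), "view" (4x4, takes a point from world to camera coordinates). Camera axes: x right, y up, looking along -z (the intrinsics and any distortion apply to the point x, -y, -z); pixel columns grow to the right and rows downward; lengths in m; the calibration is good to about 2 mm. The wrist camera is an equidistant fisheye: a pixel r from the principal point sees the ray r / f radians off the axis. A picture is of the moment at which its call begins.
- close_job(): hands the job in; it is judged then, once.
The state is a dict: "time": time; "joint_positions": joint angles; "joint_vel": joint speeds; "joint_torque": joint torques, N m; "ee_pos": TCP position; "eef_rot": TCP orientation; "ft_force": force on the tool from outside, world axes, zero at the start; "torque": the same for the moment, N m; "width": finger opening in m; "grip_force": force on a finger pad.
Only numpy, scipy, OpenCV 4.12 (cv2) and the standard library are available. Lean on these libraries where they do the work, as an engineer would, in place of code of your own. Each camera call takes 0.05 s, during which the arm holds its last target. There are 200 camera calls.

TASK

Roll the wooden rolling pin along the marble pastry slab, without picking it up or dragging it, until it stops on the blue stripe and lies along it. It must be the blue stripe, not the red one, and the pin must be left at rest with nothing touching it. Do not bump the butter dish or the sieve.

Things in the scene. Friction and masses are not known exactly. Their poses are not given: they have to be found in the camera images.
- rolling_pin: Wooden rolling pin: barrel 50 mm thick, 220 long, a dark handle 26 thick, 45 long at each end; 0.35 kg. Lies loose on the slab 165 to 290 mm from the blue stripe on its +y side, within 8 deg of parallel. Origin mid-barrel on its axis, 25 mm above the slab; x along its axis, y and z turn as it rolls. Rolls freely with slight resistance: pushed at 20 mm/s it stops within a few mm of the push's end.
- blue_stripe: Blue stripe, 340 x 30 mm, flush in the top of a white marble slab (360 x 440 mm, 20 thick, fixed on the counter). Origin at its middle on the slab's top, 20 mm above the counter; x along it, roughly away from the robot, y across it to the robot's left, z up. A like red stripe lies parallel, 80 mm to either side; the pin may roll over it.
- butter_dish: Bystander: ceramic butter dish with its blue lid on, 170 x 110 mm, 80 mm high with the knob, origin under its centre. It stands on the counter beside the slab's right end (beyond the stripes).
- sieve: Bystander: round yellow plastic sieve, 170 mm across, 55 mm high, with a 100 mm flat handle along its +x; origin under the centre of the round part. It stands on the counter beside the slab's left end, behind the pin.

How it is judged:
On the way, in this order (a step that is already met when the one before it is completed fails the run):
1. the pin has rolled half a turn on the slab (angle between rolling_pin's own z axis and vertical above 2.3 rad).
2. the pin has rolled most of a full turn (angle between rolling_pin's own z axis and vertical below 1.2 rad).
At the end, for the whole second after the job is handed in: The pin lies at rest on the slab, its axis over the blue stripe: middle within 15 mm of the stripe's centre line and within 60 mm of its middle along the stripe, axis within 10 degrees of the stripe (y of rolling_pin in the frame of blue_stripe between -0.015 and 0.015 m and x of rolling_pin in the frame of blue_stripe between -0.06 and 0.06 m and z of rolling_pin in the frame of blue_stripe between 0.02 and 0.03 m and angle between the x axis of rolling_pin and the x axis of blue_stripe, either way round below 0.18 rad and linear speed of rolling_pin below 0.01 m/s and angular speed of rolling_pin below 0.3 rad/s); the robot touches nothing.
It fails at once if the pin is lifted more than 12 mm off the slab (z of rolling_pin in the frame of blue_stripe above 0.037 m).
It fails at once if the butter dish is moved more than 15 mm (distance of butter_dish from where it was at the start of the episode above 0.015 m).
It fails at once if the sieve is moved more than 15 mm (distance of sieve from where it was at the start of the episode above 0.015 m).
It also fails if it takes over 48 s, if anything falls off the work surface, if the arm or the gripper's body presses on something with over 40 N, if the wrist force passes 120 N, or if a joint passes its speed limit or range.

## Working session

There is one attempt and no reset: what is moved stays moved. The work goes in short steps, Python scripts to look and compute and a tool call to move; the robot and the scene stay as the last step left them, time stands still between calls to the robot, and variables do not carry over. Pictures are saved under pics/ and viewed, at most 10 in all, crops included, and the job is handed in when it is done.

Besides the shell and the picture viewer there is one more tool, called by a JSON object that holds its "name" and its "arguments". step_arm: Moves the arm, as the interface text tells. Shifts and turns lie within -1 to 1; 1 stands for 25 mm of shift or 0.12 rad of turn. Its arguments: {"type":"object","properties":{"delta_pos":{"type":"array"},"turn":{"type":"array"},"grip":{"type":"number"},"newtons":{"type":"number"}},"required":["delta_pos","turn"]}

```bash
mkdir -p pics
cat > h.py <<'E'
from bench import *
import numpy as np, cv2
def snap(n,f):
    c=camera(n); cv2.imwrite('pics/'+f,c['image'][:,:,::-1]); np.savez('/tmp/'+n,**c); return c
def ray(c,uv,z):
    K,V=np.array(c['mtx']),np.array(c['view']); uv=np.atleast_2d(uv).astype(float)
    d=np.c_[(uv[:,0]-K[0,2])/K[0,0],-(uv[:,1]-K[1,2])/K[1,1],-np.ones(len(uv))]
    R,t=V[:3,:3],V[:3,3]; o=-R.T@t; d=d@R
    return o+d*((z-o[2])/d[:,2])[:,None]
E
python3 - <<'E'
from h import *
t=snap('top','t0.png'); s=snap('side','s0.png'); st=read_state(); print(st['time'],st['ee_pos'],st['eef_rot'],st['width'])
print(t['mtx'],t['view'])
E
```

```text
0.1 [0.25857582 0.56864059 0.22183346] [ 2.11768001e-01  9.77319763e-01 -6.15952051e-04 -1.23359999e-04] 0.0870384465170434
[[428.09130131   0.         257.53059506]
 [  0.         428.09130131 193.38905709]
 [  0.           0.           1.        ]] [[ 0.02180839 -0.99975434  0.00395624  0.01125471]
 [ 0.99415848  0.02210437  0.10564243 -0.57819119]
 [-0.10570393  0.00162924  0.99439631 -1.08289939]
 [ 0.          0.          0.          1.        ]]
```

View pics/t0.png

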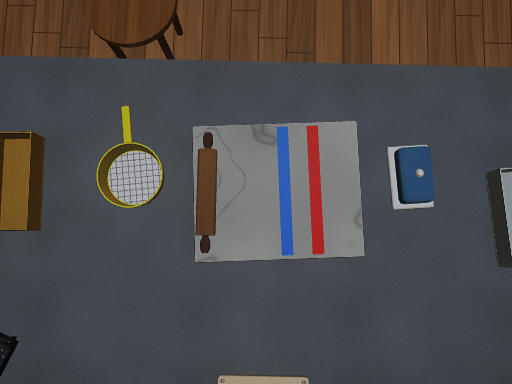

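View pics/s0.png

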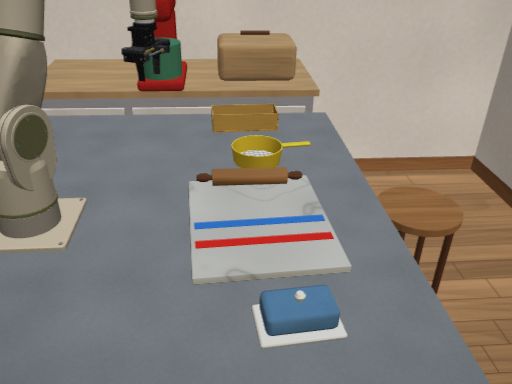

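The top view shows the pin at about column 206 (rows 132–252) and the blue stripe at columns 278–293 (rows 127–255), with the red stripe to its right at column 315. The sieve is at (130,175) and the butter dish at (415,175). The side view agrees.

```bash
cat >> h.py <<'E'
def line(c,m,z):
    v,u=np.nonzero(m); P=ray(c,np.c_[u,v],z)[:,:2]
    (p,sz,a)=cv2.minAreaRect(P.astype(np.float32)*1000)
    b=cv2.boxPoints((p,sz,a)); e=[b[1]-b[0],b[2]-b[1]]; e=max(e,key=np.linalg.norm); e=e*np.sign(e[0])
    return np.array(p)/1000,np.degrees(np.arctan2(e[1],e[0])),sz
def big(m):
    n,l,s,_=cv2.connectedComponentsWithStats(m.astype(np.uint8)); return l==1+np.argmax(s[1:,4])
def scene(c):
    I=c['image'].astype(int); r,g,b=I[...,0],I[...,1],I[...,2]
    roi=np.zeros(r.shape,bool); roi[118:268,185:370]=1
    B=line(c,big(roi&(b>140)&(b-r>80)),.02)
    P=line(c,big(roi&(r-b>20)&(r<140)&(g>20)&(r-g>15)),.045)
    print('blue',B); print('pin',P)
    a=np.radians(B[1]); x=np.array([np.cos(a),np.sin(a)]); y=np.array([-x[1],x[0]]); d=P[0]-B[0]
    print('pin in stripe x,y',d@x,d@y,'dang',P[1]-B[1]); return B,P
E
python3 - <<'E'
from h import *
c=dict(np.load('/tmp/top.npz')); scene(c)
I=c['image'].astype(int); m=(I[...,0]>120)&(I[...,1]>100)&(I[...,2]<60); m[:, :90]=0; m[:,185:]=0;m[:90]=0;m[230:]=0
v,u=np.nonzero(m); P=ray(c,np.c_[u,v],.05); print('sieve',P.min(0),P.max(0))
print(ray(c,[[194,127],[357,121],[364,256],[195,262]],.02))
print(read_state()['joint_positions'])
E
```

```text
blue (array([ 0.59077625, -0.04645509]), np.float32(3.2870817), (337.12115478515625, 29.24432945251465))
pin (array([0.60169867, 0.15619879]), np.float32(0.21612349), (265.06683349609375, 48.66560745239258))
pin in stripe x,y 0.022524411280439634 0.20169418946817722 dang -3.0709581
sieve [0.53338114 0.27013942 0.05      ] [0.79745297 0.43917243 0.05      ]
[[ 0.75326835  0.19733412  0.02      ]
 [ 0.779646   -0.23795733  0.02      ]
 [ 0.42212445 -0.25510236  0.02      ]
 [ 0.39733475  0.18140766  0.02      ]]
[-1.16659797  0.33283344 -0.06470661  1.46082502  0.02156671  1.34988403
 -0.08848647]
```

{"name": "step_arm", "arguments": {"delta_pos": [[0.85,-0.8,0],[0.85,-0.8,0],[0.85,-0.8,0],[0.85,-0.8,0],[0.85,-0.8,0],[0.85,-0.8,0],[0.85,-0.8,0],[0.85,-0.8,0],[0.85,-0.8,0],[0.85,-0.8,0],[0.85,-0.8,0],[0.85,-0.8,0]], "turn": [-0.7,-0.7,-0.7,-0.7,-0.7,-0.7,-0.7,-0.7,-0.7,-0.7,-0.7,-0.7], "grip": 0}}

```text
time: 1.3
ee_pos: [0.5155, 0.3272, 0.2226]
eef_rot: [0.66, 0.751, 0.0, 0.0]
ft_force: [0.1, -0.0, 0.0]
width: 0.0872
grip_force: 0.0
```

Run:
```python
from h import *
c=dict(np.load('/tmp/top.npz')); I=c['image'].astype(int)
m=(I[...,0]-I[...,2]>20)&(I[...,0]<140); m[:118]=0;m[268:]=0;m[:,:192]=0;m[:,235:]=0
for r in range(130,258,8): 
    u=np.nonzero(m[r])[0]; print(r,u.min() if len(u) else 0,u.max() if len(u) else 0)
print(ray(c,[[208,132],[205,252],[207,149],[205.5,235]],.045))
s=read_state(); q=s['eef_rot']; print(s['time'],s['ee_pos'],np.degrees(2*np.arctan2(q[1],q[0]))-90,s['joint_positions'])
```

```text
130 0 0
138 204 211
146 205 209
154 198 216
162 198 216
170 198 216
178 197 216
186 197 215
194 197 215
202 197 215
210 196 215
218 196 215
226 196 214
234 196 214
242 201 208
250 203 207
[[0.73423169 0.15654898 0.045     ]
 [0.42427915 0.15358625 0.045     ]
 [0.68915255 0.15760925 0.045     ]
 [0.46708183 0.153805   0.045     ]]
1.3 [0.51546069 0.32719818 0.22255936] 7.396811900643129 [-0.83892344  0.29916055  0.24742571  1.51593432 -0.07415163  1.33559879
 -0.45567223]
```

{"name": "step_arm", "arguments": {"delta_pos": [[0.65,-0.8,0],[0.65,-0.8,0],[0.65,-0.8,0],[0.65,-0.8,0],[0,-0.9,0],[0,0,-0.9],[0,0,-0.9],[0,0,-0.9],[0,0,-0.9],[0,0,-0.8],[0,0,-0.4],[0,0,0]], "turn": [-0.2,-0.2,-0.2,0,0,0,0,0,0,0,0,0]}}

```text
time: 2.5
ee_pos: [0.5785, 0.2255, 0.1012]
eef_rot: [0.685, 0.729, -0.001, -0.0]
ft_force: [0.7, 0.1, 1.0]
width: 0.0867
grip_force: 0.0
```

Run:
```python
from h import *
s=snap('side','s1.png'); c=snap('top','t1.png')
cv2.imwrite('pics/c1.png',np.vstack([cv2.resize(s['image'][100:290,130:400,::-1],None,fx=2,fy=1.5),cv2.resize(c['image'][100:280,100:370,::-1],None,fx=2,fy=1.6)])[:600])
```

```text
(no output)
```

View pics/c1.png

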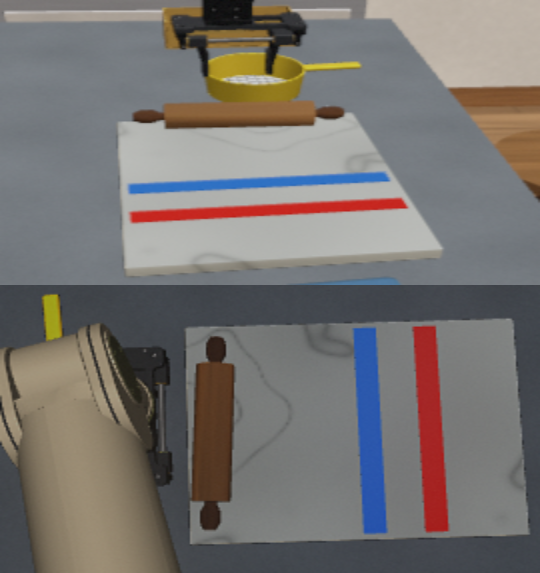

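The gripper sits behind the pin and clear of the sieve rim, with the fingers spread along the pin's barrel. I'll lower it now.

{"name": "step_arm", "arguments": {"delta_pos": [[0,0,-0.55],[0,0,-0.55],[0,0,-0.55],[0,0,-0.5],[0,0,-0.4],[0,0,0],[0,-0.1,0],[0,-0.1,0],[0,-0.1,0],[0,-0.1,0]], "turn": [0,0,0,0,0,0,0,0,0,0]}}

```text
time: 3.6
ee_pos: [0.579, 0.2162, 0.0393]
eef_rot: [0.684, 0.729, 0.0, 0.0]
ft_force: [0.0, -0.3, -0.3]
width: 0.0868
grip_force: 0.0
```

{"name": "step_arm", "arguments": {"delta_pos": [[0,-0.1,-0.1],[0,-0.1,-0.1],[0,-0.1,0],[0,-0.1,0],[0,-0.1,0],[0,-0.1,0],[0,-0.1,0],[0,-0.1,0],[0,-0.1,0],[0,-0.1,0],[0,-0.1,0],[0,-0.1,0]], "turn": [0,0,0,0,0,0,0,0,0,0,0,0]}}

```text
time: 4.8
ee_pos: [0.5787, 0.1863, 0.0338]
eef_rot: [0.684, 0.729, 0.0, 0.0]
ft_force: [-0.1, 0.2, -0.2]
width: 0.0869
grip_force: 0.1
```

```bash
cat >> h.py <<'E'
def pin(c):
    B,_=line(dict(np.load('/tmp/b0.npz')),0,0) if 0 else (None,None)
E
python3 - <<'E'
from h import *
s=snap('side','s2.png')
cv2.imwrite('pics/c2.png',cv2.resize(s['image'][120:290,150:370,::-1],None,fx=3,fy=3))
E
sed -i '/^def pin/,$d' h.py
```

```text
(no output)
```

View pics/c2.png

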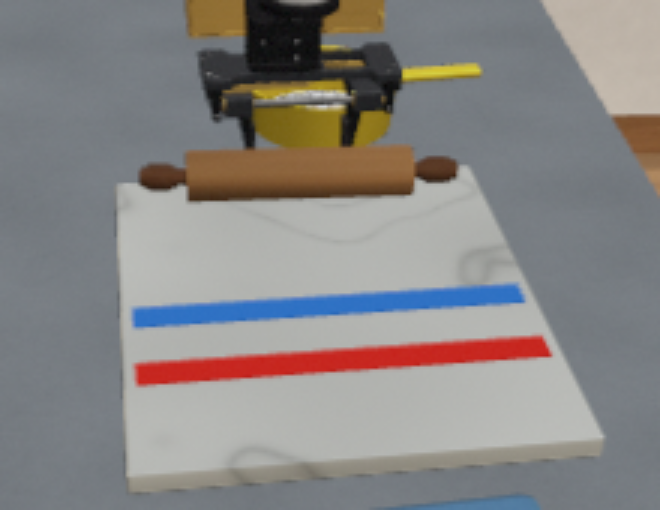

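The fingers now touch the barrel's back and the pin is still square to them, so I'll start rolling.

{"name": "step_arm", "arguments": {"delta_pos": [[0.006,-0.1,0],[0.006,-0.1,0],[0.006,-0.1,0],[0.006,-0.1,0],[0.006,-0.1,0],[0.006,-0.1,0],[0.006,-0.1,0],[0.006,-0.1,0],[0.006,-0.1,0],[0.006,-0.1,0],[0.006,-0.1,0],[0.006,-0.1,0]], "turn": [0,0,0,0,0,0,0,0,0,0,0,0]}}

```text
time: 6.05
ee_pos: [0.5805, 0.1563, 0.0338]
eef_rot: [0.684, 0.729, 0.0, 0.0]
ft_force: [0.1, -0.3, -0.2]
width: 0.0868
grip_force: 0.1
```

{"name": "step_arm", "arguments": {"delta_pos": [[0.006,-0.1,0],[0.006,-0.1,0],[0.006,-0.1,0],[0.006,-0.1,0],[0.006,-0.1,0],[0.006,-0.1,0],[0.006,-0.1,0],[0.006,-0.1,0],[0.006,-0.1,0],[0.006,-0.1,0],[0.006,-0.1,0],[0.006,-0.1,0]], "turn": [0,0,0,0,0,0,0,0,0,0,0,0]}}

```text
time: 7.25
ee_pos: [0.5823, 0.1262, 0.0338]
eef_rot: [0.684, 0.729, 0.0, 0.0]
ft_force: [-0.3, -0.4, 0.6]
width: 0.0872
grip_force: 0.1
```

```bash
cat >> h.py <<'E'
def side_pin(f):
    # barrel + handle mask seen from the side camera, rays cast on the axis height; stripe fixed from first top view
    s=snap('side',f); H=cv2.cvtColor(s['image'],cv2.COLOR_RGB2HSV)
    m=(H[...,0]<15)&(H[...,1]>110)&(H[...,2]>25)&(H[...,2]<190)
    m[:150]=0; m[275:]=0; m[:,:185]=0; m[:,345:]=0
    m=big(m); P=ray(s,np.argwhere(m)[:,::-1],.045)
    n=P[:,0]; k=np.polyfit(P[:,0],P[:,1],1); xm=(n.min()+n.max())/2
    B=np.array([.5908,-.0465]); a=np.radians(3.29); d=np.array([xm,np.polyval(k,xm)])-B
    print('pin mid',xm,np.polyval(k,xm),'ang',np.degrees(np.arctan(k[0])),'len',np.ptp(n),'stripe xy',d@[np.cos(a),np.sin(a)],d@[-np.sin(a),np.cos(a)],'npx',m.sum())
E
python3 -c "
from h import *
side_pin('s3.png'); c=snap('top','t3.png')
s=cv2.imread('pics/s3.png')
cv2.imwrite('pics/c3.png',np.hstack([cv2.resize(s[120:290,150:370],(396,306)),cv2.resize(c['image'][100:280,150:370,::-1],(396,306))]))"
```

```text
pin mid 0.5559727802759555 0.06331470529079704 ang -4.573817616094314 len 0.25782905289252883 stripe xy -0.0284675771208867 0.1116324405568464 npx 550
```

View pics/c3.png

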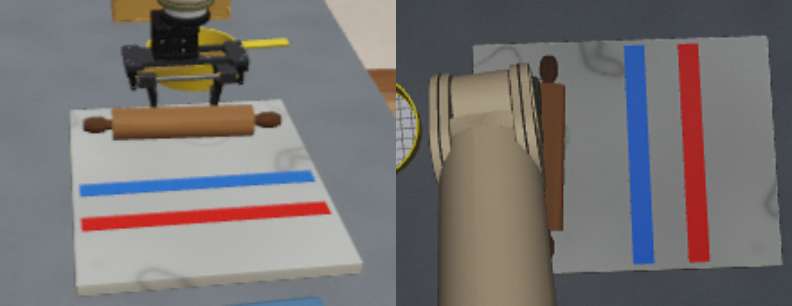

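The pin is rolling cleanly and the fingers are level with it. I'll measure its front edge in the top view, against the stripe.

```bash
cat >> h.py <<'E'
def top_front(f):
    # front (-y) edge of the barrel in the top view, on the axis height; barrel only
    c=snap('top',f); H=cv2.cvtColor(c['image'],cv2.COLOR_RGB2HSV)
    m=(H[...,0]<16)&(H[...,1]>120)&(H[...,2]>60); m[:118]=0;m[262:]=0;m[:,:190]=0;m[:,360:]=0
    I=c['image'].astype(int); m&=~((I[...,0]>150)&(I[...,1]<60))
    m=big(m); r=np.nonzero(m.sum(1)>3)[0]; r=r[3:-3]; u=[np.nonzero(m[k])[0].max()+.5 for k in r]
    P=ray(c,np.c_[u,r],.045); k=np.polyfit(P[:,0],P[:,1],1); x=P[:,0]
    B=np.array([.5908,-.0465]); a=np.radians(3.29); xm=(x.min()+x.max())/2; d=np.array([xm,np.polyval(k,xm)+.025])-B
    print('rows',r[0],r[-1],'mid',xm,d[1]+B[1],'len',np.ptp(x),'ang',np.degrees(np.arctan(k[0])),'stripe xy',d@[np.cos(a),np.sin(a)],d@[-np.sin(a),np.cos(a)])
E
python3 -c "
from h import *
top_front('t4.png'); print(read_state()['time'],read_state()['ee_pos'])"
```

```text
rows 151 231 mid 0.5826119536604045 0.08685572549135938 len 0.20682222750527868 ang 0.37242842818720184 stripe xy -0.000521295106604815 0.13360584521493807
7.4 [0.58232363 0.12619714 0.03379844]
```

{"name": "step_arm", "arguments": {"delta_pos": [[0,-0.1,0],[0,-0.1,0],[0,-0.1,0],[0,-0.1,0],[0,-0.1,0],[0,-0.1,0],[0,-0.1,0],[0,-0.1,0],[0,-0.1,0],[0,-0.1,0],[0,-0.1,0],[0,-0.1,0]], "turn": [0.05,0.05,0.05,0.05,0,0,0,0,0,0,0,0]}}

```text
time: 8.6
ee_pos: [0.5823, 0.0963, 0.0339]
eef_rot: [0.675, 0.738, 0.0, 0.0]
ft_force: [-0.4, 0.6, -0.3]
width: 0.0866
grip_force: 0.1
```

{"name": "step_arm", "arguments": {"delta_pos": [[0,-0.1,0],[0,-0.1,0],[0,-0.1,0],[0,-0.1,0],[0,-0.1,0],[0,-0.1,0],[0,-0.1,0],[0,-0.1,0],[0,-0.1,0],[0,-0.1,0],[0,-0.1,0],[0,-0.1,0]], "turn": [0,0,0,0,0,0,0,0,0,0,0,0]}}

```text
time: 9.8
ee_pos: [0.5823, 0.0663, 0.0338]
eef_rot: [0.675, 0.738, 0.0, 0.0]
ft_force: [0.7, -0.3, 0.7]
width: 0.0869
grip_force: 0.1
```

{"name": "step_arm", "arguments": {"delta_pos": [[0,-0.08,0],[0,-0.08,0],[0,-0.08,0],[0,-0.08,0],[0,-0.08,0],[0,-0.08,0],[0,-0.08,0],[0,-0.08,0],[0,-0.08,0],[0,-0.08,0],[0,-0.08,0],[0,-0.08,0]], "turn": [0,0,0,0,0,0,0,0,0,0,0,0]}}

```text
time: 11.0
ee_pos: [0.5823, 0.0423, 0.0338]
eef_rot: [0.675, 0.738, 0.0, 0.0]
ft_force: [0.2, 0.3, 0.5]
width: 0.0871
grip_force: 0.1
```

```bash
python3 -c "
from h import *
top_front('t5.png'); print(read_state()['time'],read_state()['ee_pos'])
top_front('t5b.png')
s=snap('side','s5.png')['image'][:,:,::-1];c=cv2.imread('pics/t5b.png')
cv2.imwrite('pics/c5.png',np.hstack([cv2.resize(s[120:290,150:370],(396,306)),cv2.resize(c[100:280,150:370],(396,306))]))"
```

```text
Traceback (most recent call last):
  File "h.py", line 40, in top_front
    P=ray(c,np.c_[u,r],.045); k=np.polyfit(P[:,0],P[:,1],1); x=P[:,0]
                                ~~~~~~~~~~^^^^^^^^^^^^^^^^^
TypeError: expected non-empty vector for x
```

```bash
python3 -c "
from h import *
s=snap('side','s5.png')['image'][:,:,::-1];c=cv2.imread('pics/t5.png')
cv2.imwrite('pics/c5.png',np.hstack([cv2.resize(s[120:290,150:370],(396,306)),cv2.resize(c[100:280,150:370],(396,306))]))"
```

```text
(no output)
```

View pics/c5.png

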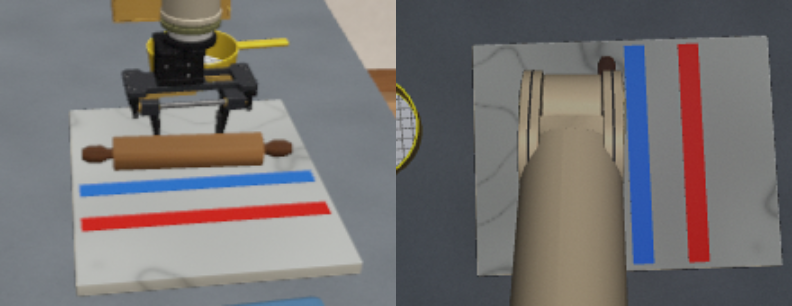

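The side view shows the pin still on the fingers, about 45 mm short of the blue stripe. The top view is hidden by the arm, so I'll measure with the side camera.

```bash
cat >> h.py <<'E'
def side_axis(c):
    I=c['image'].astype(int); r,g,b=I[...,0],I[...,1],I[...,2]
    m=(r-b>25)&(r-g>12)&(g-b>5)&(r<200)&(r>60)&(g<.72*r); m[:165]=0;m[275:]=0;m[:,:185]=0;m[:,345:]=0
    m=big(m); u=np.nonzero(m.sum(0)>8)[0][1:-1]
    v=np.array([(np.nonzero(m[:,k])[0].min()+np.nonzero(m[:,k])[0].max())/2 for k in u])
    P=ray(c,np.c_[u,v],.045); k=np.polyfit(P[:,0],P[:,1],1); x=P[:,0]
    B=np.array([.5908,-.0465]); a=np.radians(3.29); xm=(x.min()+x.max())/2; d=np.array([xm,np.polyval(k,xm)])-B
    print('mid',xm,d[1]+B[1],'len',np.ptp(x),'ang',np.degrees(np.arctan(k[0])),'stripe xy',d@[np.cos(a),np.sin(a)],d@[-np.sin(a),np.cos(a)],'h',m.sum(0).max())
E
python3 -c "
from h import *
side_axis(dict(image=cv2.imread('pics/s3.png')[:,:,::-1],**{k:v for k,v in np.load('/tmp/side.npz').items() if k!='image'}))
side_axis(snap('side','s6.png'));print(read_state()['time'],read_state()['ee_pos'])"
```

```text
mid 0.5795059445193078 0.07553845076385676 len 0.21015309494799567 ang -1.4827083870681028 stripe xy -0.00427168100907891 0.12248547626310606 h 14
mid 0.5802498958636686 -0.0043834507465879136 len 0.20763209457777482 ang -0.8135684966414444 stripe xy -0.008115656359399434 0.04265260297049481 h 18
11.15 [0.58231164 0.04224465 0.03381573]
```

```bash
cat >> h.py <<'E'
from scipy.optimize import least_squares
def depth_pin(c,y0):
    K,V,Z=c['mtx'],np.array(c['view']),c['z_map']; v,u=np.nonzero(Z>0); d=Z[v,u]
    C=np.c_[(u-K[0,2])/K[0,0]*d,-(v-K[1,2])/K[1,1]*d,-d]; P=(C-V[:3,3])@V[:3,:3]
    x,y,z=P.T; s=(z>.03)&(z<.08)&(abs(y-y0)<.035)&(abs(x-.58)<.095)&(abs(x-.58)>.066); P=P[s]
    f=lambda q:np.hypot(P[:,1]-q[0]-q[1]*(P[:,0]-.58),P[:,2]-q[2])-.025
    r=least_squares(f,[y0,0,.045],loss='soft_l1',f_scale=.002); q=r.x
    a=np.radians(3.29); dd=np.array([.58,q[0]])-[.5908,-.0465]
    print('n',len(P),'y@.58',q[0],'ang',np.degrees(q[1]),'zaxis',q[2],'rms',np.sqrt(np.mean(r.fun**2)),'stripe y',dd@[-np.sin(a),np.cos(a)])
E
python3 -c "
from h import *
c=dict(np.load('/tmp/side.npz')); depth_pin(c,0.0); depth_pin(c,.006)"
```

```text
n 398 y@.58 -0.0004342439248771857 ang 0.4915051578777746 zaxis 0.045053668599264254 rms 0.0018128585597831347 stripe y 0.04660964236925803
n 397 y@.58 -0.0004210030882142884 ang 0.48202958291021736 zaxis 0.045057169018164374 rms 0.0018086316268246568 stripe y 0.04662286138301249
```

{"name": "step_arm", "arguments": {"delta_pos": [[0,-0.08,0],[0,-0.08,0],[0,-0.08,0],[0,-0.08,0],[0,-0.08,0],[0,-0.08,0],[0,-0.08,0],[0,-0.08,0],[0,-0.08,0],[0,-0.08,0],[0,-0.08,0]], "turn": [0,0,0,0,0,0,0,0,0,0,0]}}

```text
time: 12.25
ee_pos: [0.5823, 0.0203, 0.0338]
eef_rot: [0.675, 0.738, 0.0, 0.0]
ft_force: [-0.6, -0.1, -0.6]
width: 0.087
grip_force: 0.1
```

{"name": "step_arm", "arguments": {"delta_pos": [[0,-0.08,0],[0,-0.08,0],[0,-0.08,0],[0,-0.08,0],[0,-0.08,0],[0,-0.08,0],[0,-0.08,0],[0,-0.08,0],[0,-0.08,0],[0,-0.08,0],[0,-0.08,0],[0,0,0]], "turn": [0,0,0,0,0,0,0,0,0,0,0,0]}}

```text
time: 13.45
ee_pos: [0.5823, -0.002, 0.0338]
eef_rot: [0.675, 0.737, -0.0, 0.0]
ft_force: [-0.9, 0.4, 0.6]
width: 0.0871
grip_force: 0.0
```

```bash
python3 -c "
from h import *
for i in range(3): depth_pin(snap('side','s7.png'),-.045)
print(read_state()['time'],read_state()['ee_pos'])"
```

```text
n 435 y@.58 -0.04443075159401097 ang 0.5126197993160998 zaxis 0.045011219648780715 rms 0.0018256979150409515 stripe y 0.002685647622272497
n 431 y@.58 -0.04486209283312786 ang 0.42548903251867326 zaxis 0.044918751020654984 rms 0.0017371311987380725 stripe y 0.002255017298983898
n 429 y@.58 -0.0448747238271469 ang 0.4561950028220294 zaxis 0.04484653886567953 rms 0.0018056632065323566 stripe y 0.002242407122760053
13.6 [ 0.58230493 -0.00148156  0.03378433]
```

The pin is at rest 2 mm from the stripe's centre line. I'll back off and lift.

{"name": "step_arm", "arguments": {"delta_pos": [[0,0.2,0],[0,0.5,0],[0,0.6,0],[0,0.6,0.3],[0,0.6,0.8],[0,0.6,0.8],[0,0.8,0.8],[0,0.8,0.8],[0,0.8,0.8],[0,0.8,0.5],[0,0.5,0],[0,0,0]], "turn": [0,0,0,0,0,0,0,0,0,0,0,0]}}

```text
time: 14.8
ee_pos: [0.5815, 0.1717, 0.1532]
eef_rot: [0.674, 0.739, 0.0, -0.0]
ft_force: [-0.7, -0.1, -1.0]
width: 0.0871
grip_force: 0.0
```

```bash
python3 -c "
from h import *
depth_pin(snap('side','s8.png'),-.045); top_front('t8.png'); s=read_state(); print(s['time'],s['ee_pos'],s['ft_force'])
s=cv2.imread('pics/s8.png');c=cv2.imread('pics/t8.png')
cv2.imwrite('pics/c8.png',np.hstack([cv2.resize(s[120:290,150:370],(396,306)),cv2.resize(c[100:280,150:370],(396,306))]))"
```

```text
n 424 y@.58 -0.04477752385799223 ang 0.5919038091624906 zaxis 0.04511871928147063 rms 0.0018083729431512226 stripe y 0.00233944689161316
rows 152 232 mid 0.5829138667652203 -0.042852788335756405 len 0.20681683549163543 ang 0.1451049495010447 stripe xy -0.007663823005918275 0.004093783977501676
14.9 [0.58171108 0.16803435 0.15263991] [-0.22798432  0.1506141  -0.26229031]
```

View pics/c8.png

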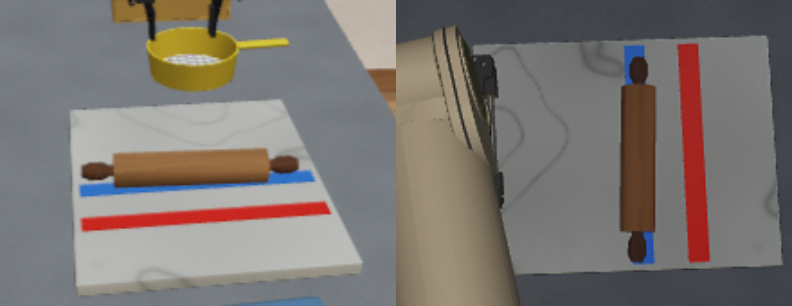

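Both views put the pin on the blue stripe, 2–4 mm off its centre line and about 3° off parallel. It is at rest and the gripper is clear of it. I'll hand in.

```bash
python3 -c "
from bench import *
print(close_job())"
```

```text
the job is handed in; nothing more can be done
None
```

I rolled the pin about 200 mm onto the blue stripe and handed the job in at about 15 s. It lies at rest 2–4 mm off the stripe's centre line and about 3° off parallel, with nothing touching it and the dish and sieve not bumped; the hand-in gave no verdict, and I did not measure the roll angle itself.

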